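Flip a fence stop out of use and run the blank up to the next one

ROBOT

A 6-joint arm with a two-finger parallel gripper is mounted at the origin on the work surface; the furniture and walls round the work are solid. World frame = base frame: x ahead of the robot, y to its left, z up, the work surface at z = 0. Lengths are in m, angles in rad, forces in N, time in s.
With the tool pointing down it reaches from about 0.35 to 0.775 m from the base axis. Payload 5.5 kg.
Tool frame: the origin (TCP) lies at the very end of the fingers, on their centre line; the grasp point (between the pads) lies env.hold_point_z behind it (env.hold_point_z is the distance from the TCP to the grasp point, in m); z points along the fingers, y is the line along which they close (so a half turn about z gives the same grasp; the last joint's range is limited). The gripper opens to 85 mm and grips with 20 to 120 N. Pads are 22 mm wide; open, the fingers measure 114 mm over their backs; the gripper's body (76 mm by 85 mm) begins 54 mm behind the grasp point. The pads swing forward as they close: fully open they stand 13 mm farther back than shut.
Start: joints at [-1.409, 0.313, 0.046, 1.304, 0, 1.431], TCP at [0.171, -0.549, 0.231] pointing down, gripper open.
Joint ranges: [-2.76, 2.76], [-0.86, 1.69], [-1.03, 1.26], [-2.2, 2.34], [-1.47, 1.5], [-3.14, 3.14]. Speed limits (rad/s): [2.57, 2.57, 3.14, 3.14, 3.14, 3.14].

INTERFACE

Orientations are given as a unit quaternion [w, x, y, z].
In Python, from workcell import env gives the robot as it stands.
- The arm moves only by the tool carry_out, never from a script. Its argument "steps" is a list of rows, each a list of 3 entries, a list of its own where there are three numbers: the turn, a rotation vector about the tool's x, y, z in degrees, then the shift along the tool's x, y, z in cm, then the closure in counts, from 0 (fully open) to 255 (shut). A call has exactly 8 rows; each row is the pose to reach, as a shift and turn from the pose commanded when the call began, along the tool's axes at that moment; what a row does not reach only later rows make up. A row lasts 1/8 s, in which the tool goes at most 62.5 mm and 10.7 degrees, less where a joint would pass 70% of its speed; a pose out of reach is approached as far as the arm can. A call with a gripper value outside its range is refused whole. The fingers move at their own pace and stop on an object; "force" is the grip in N (left out, the last holds). Time passes only in rows, so rows that repeat a pose let the fingers close, or fill a call up. It gives the time, the measured TCP pose, the force, the opening and the grip force at its end, in the units of the state.
- env.get_state(): the state, without advancing time (a new reading comes with each control period).
- env.read_camera(name): name is "side" or "top" or "wrist"; returns (picture, depth): 384x512x3 uint8, red, green, blue; 384x512 float32, m along the optical axis (not along the pixel's ray), 0 where there is no reading.
- env.get_calibration(name): a dict with "fx", "fy", "cx", "cy" (pixels), "origin" and "orientation" of the camera in the world. Camera axes: x right, y up, looking along -z (the intrinsics and any distortion apply to the point x, -y, -z); pixel columns grow to the right and rows downward; lengths in m; the calibration is good to about 2 mm. A picture is of the moment at which its call begins: read the wrist's pose just before it. get_calibration takes no time and is no camera call; for the wrist camera it gives the pose at the moment of the call.
- env.hand_in(): hands the job in; it is judged then, once.
The state is a dict: "clock": time; "joint_pos": joint angles; "qvel": joint speeds; "tau": joint torques, N m; "tcp_pos": TCP position; "orientation": TCP orientation; "wrist_force": force on the tool from outside, world axes, zero at the start; "ft_torque": the same for the moment, N m; "finger_gap": finger opening in m; "grip_force": force on a finger pad.
Only numpy, scipy, OpenCV 4.12 (cv2) and the standard library are available. Lean on these libraries where they do the work, as an engineer would, in place of code of your own. Each camera call takes 0.05 s, during which the arm holds its last target. There are 200 camera calls.

TASK

The next cut is the longer length. With a fingertip under its overhanging tab, tip the flip stop nearest the wooden blank right over its pivot until it lies back behind the fence, ribbed face up; then push the blank flat against the fence and gently along it until its end butts on the other flip stop, which stays down and where it is. Only push with the fingertips, never pinch or lift anything, and leave the loose things around the jig alone.

Things in the scene. Friction and masses are not known exactly. Their poses are not given: they have to be found in the camera images.
- crosscut_jig: Crosscut jig, fixed to the bench: plywood base 180 (x) x 315 (y) x 15 mm, spanning x -90..90, y -170..145 mm about its origin (on the underside), z up. Along its far side runs an aluminium fence along y: 20 mm thick, centred at x = +55 mm, top 55 mm above the bench, working face (x = +45 mm) toward -x. Two identical flip stops sit on its -y half; the loose blank lies on the base on the +y half.
- fence_face (a point): Point at the foot of the fence's working face, at the height of the base's top (15 mm above the bench); axes are the jig's.
- near_stop_pivot (a point): Point on the hinge axis of the flip stop nearest the blank: axis parallel to the jig's y, 73 mm above the bench, above the fence's middle line; axes are the jig's. The stop is clamped at its place along the fence (slips only above some 60 N).
- near_stop_tab (a point): Middle of the free edge of that stop's aluminium paddle, 30 mm wide, 6 mm thick, reaching 97 mm from the pivot (level, toward the jig's -x, at joint 0). A leg 12 mm wide (y), 16 to 45 mm from the pivot, hangs 46 mm below the paddle's middle plane and bars the blank. Beyond the leg 52 mm overhang freely as the tab; its ribbed underside is 70 mm above the bench, 55 mm above the base.
- near_stop (a joint): Angle of the nearest flip stop, rad: 0 = working, paddle level in front of the fence, leg down; grows as the free edge goes up and over; 3.14 = level behind the fence, ribbed face up, leg up. Light hinge (60 g, under 1 N at the tab). Balance at about 1.75: beyond it the stop falls back by itself, below it falls forward again.
- far_stop_pivot (a point): The same pivot point of the other flip stop, 60 to 100 mm further along the jig's -y.
- far_stop_face (a point): Point on the +y face of the other stop's leg, which the blank's end must meet: 30.5 mm in front of the pivot axis (20.5 mm in front of the fence's face), 41 mm below the paddle's middle plane. The leg spans 6 to 35 mm in front of the fence's face. Axes are the jig's while the stop is down.
- far_stop (a joint): Angle of the other flip stop, as for the nearest one; it starts and stays at 0 (leg down).
- blank_center (a point): Centre (half-way up) of the loose sawn pine blank, 70 (its x) x 136 (its y) x 20 mm, about 0.1 kg, lying flat on the jig's base 2 to 20 mm off the fence, its y axis within 0.06 rad of the jig's y.
- blank_end (a point): Middle of the blank's end face that looks toward the flip stops (68 mm from its centre, on its -y side), half-way up.
- pencil: Pencil 7 x 166 x 7 mm lying on the front strip of the jig's base, loose; leave alone.
- cut_block: Small wood off-cut 30 x 45 x 30 mm, a piece cut before, standing on the front right corner of the jig's base, loose; leave alone.
- short_offcut: Wood off-cut 45 x 60 x 20 mm on the bench in front of the jig, loose; leave alone.
- screw_jar: Jar of screws, 64 mm wide, 73 mm tall, standing beyond the jig's right end, loose; leave alone.
- blank: The same blank; origin at the centre of its underside, y along its length.
Not all that is in view belongs to the job. Leave any yellow look-alike of the blank alone.

How it is judged:
By the outcome, as a careful person would: the job done as asked, in the order asked, and still so for the second after the job is handed in, with the robot touching nothing.
It also fails if it takes over 67 s, if anything falls off the work surface, if the arm or the gripper's body presses on something with over 40 N, if the wrist force passes 120 N, or if a joint passes its speed limit or range.

## Working session

There is one attempt and no reset: what is moved stays moved. The work goes in short steps, Python scripts to look and compute and a tool call to move; the robot and the scene stay as the last step left them, time stands still between calls to the robot, and variables do not carry over. Pictures are saved under pics/ and viewed, at most 13 in all, crops included, and the job is handed in when it is done.

Besides the shell and the picture viewer there is one more tool, called in YAML: its name, and indented under it one key for each argument. carry_out: Moves the arm, as the interface text tells. Its arguments: {"type":"object","properties":{"steps":{"type":"array","items":{"type":"array"}},"force":{"type":"number"}},"required":["steps"]}

```bash
ls; mkdir -p pics; cat > h.py <<'E'
import numpy as np, cv2
from scipy.spatial.transform import Rotation as R
from workcell import env
def q2m(q): return R.from_quat([q[1],q[2],q[3],q[0]]).as_matrix()
def cloud(name):
    c=env.get_calibration(name); im,d=env.read_camera(name)
    v,u=np.mgrid[:384,:512]
    P=np.stack([(u-c['cx'])/c['fx']*d,-(v-c['cy'])/c['fy']*d,-d],-1)
    return im,d,P@q2m(c['orientation']).T+np.array(c['origin'])
E
python3 - <<'E'
from h import *
for n in ('top','side'):
    im,d,W=cloud(n); c=env.get_calibration(n); print(n,c)
    cv2.imwrite(f'pics/{n}0.png',im[:,:,::-1]); np.savez(f'{n}0.npz',im=im,d=d,W=W)
print(env.get_state(),env.hold_point_z)
E
```

```text
pics
top {'fx': 455.8868830597863, 'fy': 455.8868830597863, 'cx': 252.7360292097176, 'cy': 182.3824838419791, 'origin': array([0.38462995, 0.06100975, 1.32214406]), 'orientation': array([-0.69990371, -0.03060628,  0.03502562,  0.71272103])}
side {'fx': 452.27451236613047, 'fy': 452.27451236613047, 'cx': 254.6983400856565, 'cy': 194.56534919238476, 'origin': array([0.34922626, 0.82297489, 0.64276121]), 'orientation': array([-0.0681281 , -0.04551424,  0.45412572,  0.88716224])}
{'clock': 0.1, 'joint_pos': array([-1.40856538e+00,  3.13939153e-01,  4.51078584e-02,  1.30357608e+00,
       -1.17774311e-06,  1.43120917e+00]), 'qvel': array([-0.00020513, -0.00143048,  0.00504678, -0.00131603, -0.00140071,
       -0.00015056]), 'tau': array([ 2.47035598e-03, -4.81721592e+01,  2.99245656e+01,  1.26472407e-02,
       -5.13282157e-05,  2.64998967e-06]), 'tcp_pos': array([ 0.17084876, -0.5485737 ,  0.23049639]), 'orientation': array([-8.05466256e-04,  9.88634501e-01,  1.50336868e-01, -9.70870186e-06]), 'wrist_force': array([ 0.58331122,  0.01538447, -0.33206463]), 'ft_torque': array([ 0.02202611, -0.02060384, -0.00636657]), 'grip_force': 0.0, 'finger_gap': 0.08521701029235323} 0.0187
```

View pics/top0.png

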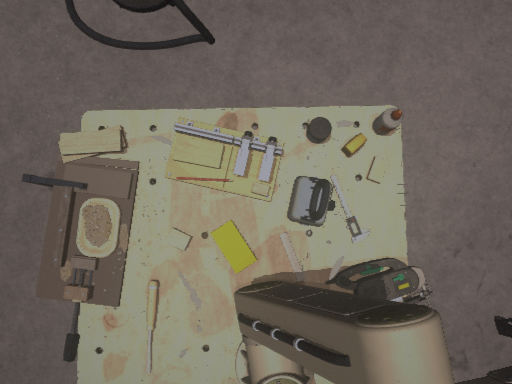

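View pics/side0.png

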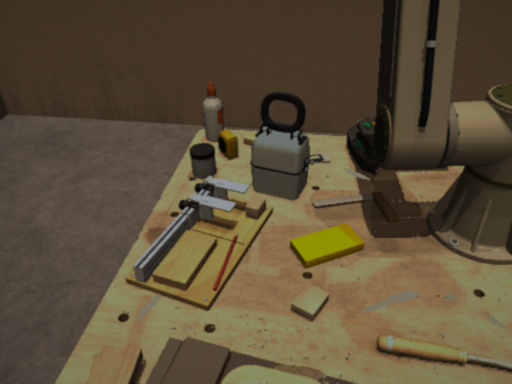

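Top view: jig with its fence from (175,125) to (283,152). The flip stops are at (243,155), next to the blank, and at (268,160). The pine blank is at (198,152), and the bright yellow block at (233,245) on the bench is the look-alike. Only the first lies on the jig's base, so it is the blank. Next I measure and confirm in an enlarged crop.

```bash
python3 - <<'E'
from h import *
z=np.load('top0.npz'); im,W=z['im'],z['W']
crop=im[105:215,150:300,::-1]
cv2.imwrite('pics/crop0.png',cv2.resize(crop,None,fx=5,fy=5,interpolation=cv2.INTER_CUBIC))
v,u=np.mgrid[:384,:512]
roi=(u>150)&(u<300)&(v>110)&(v<205)
H=W[...,2]
def comps(lo,hi,mn):
    m=(roi&(H>lo)&(H<hi)).astype(np.uint8)
    n,l,s,c=cv2.connectedComponentsWithStats(m)
    for i in range(1,n):
        if s[i,4]>=mn:
            p=W[l==i]; r=cv2.minAreaRect((p[:,:2]*1000).astype(np.float32))
            print(lo,hi,s[i,4],c[i].round(0),'rect',np.round(r[0],1),np.round(r[1],1),round(r[2],2),'z',np.median(p[:,2]).round(4))
comps(.027,.043,25); comps(.045,.065,25); comps(.068,.09,20); comps(.009,.021,100)
E
```

```text
0.027 0.043 1168 [198. 152.] rect [595.7 207.2] [136.4  70.4] 78.17 z 0.0356
0.045 0.065 501 [206. 133.] rect [643.4 176.9] [197.   22.7] 75.21 z 0.055
0.045 0.065 54 [247. 135.] rect [636.6  64.8] [28.9 23.3] 79.36 z 0.057
0.045 0.065 226 [266. 145.] rect [610.3  13. ] [91.8 48.8] 75.39 z 0.0556
0.045 0.065 89 [260. 189.] rect [485.7  31.5] [43.7 28.8] 75.32 z 0.0465
0.068 0.09 387 [242. 157.] rect [572.6  80.3] [ 32.  102.5] 76.68 z 0.0761
0.068 0.09 385 [267. 163.] rect [556.3  12.8] [ 31.4 104.1] 74.91 z 0.0761
0.068 0.09 42 [292. 190.] rect [478.6 -56.6] [ 9.6 81.3] 70.42 z 0.0817
0.009 0.021 379 [210. 127.] rect [667.4 171. ] [198.   21.6] 75.79 z 0.0151
0.009 0.021 2974 [224. 171.] rect [555.8 139.4] [315.5 138.1] 76.0 z 0.0151
```

View pics/crop0.png

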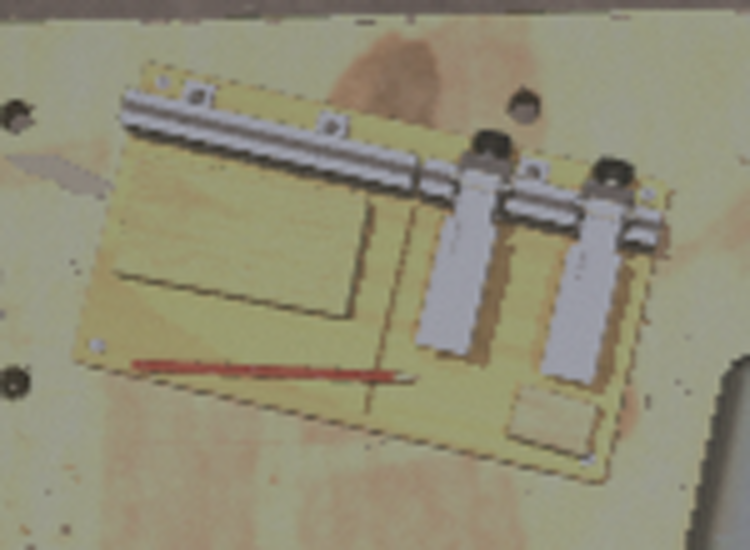

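The crop confirms it: the pine blank (full-image px 198,152) lies on the base, the near stop is at (243,155) and the far stop at (268,160). The measured sizes agree: blank 136x70 mm with its top at 35 mm, paddles at 76 mm, base 315 mm long.

```bash
cat >> h.py <<'E'
O=np.array([.580,.146]); YAW=np.deg2rad(-14.)
C,S=np.cos(YAW),np.sin(YAW)
J=np.array([[C,-S],[S,C]])
def toW(x,y): return O+J@np.array([x,y])/1000
def toJ(p): return ((np.asarray(p)[...,:2]-O)@J)*1000
def ori(tilt,yaw=YAW):  # tool x along jig x when vertical, tilt leans the fingers forward
    return (R.from_euler('z',yaw)*R.from_matrix(np.diag([1,-1,-1.]))*R.from_euler('y',tilt,degrees=True)).as_matrix()
def rows(targets):   # (jx,jy,z mm,tilt deg) -> turn, shift in the present tool frame
    s=env.get_state(); M=q2m(s['orientation']); p=s['tcp_pos']
    for x,y,z,t in targets:
        w=np.r_[toW(x,y),z/1000]
        print((x,y,z,t),R.from_matrix(M.T@ori(t)).as_rotvec(degrees=True).round(1),(M.T@(w-p)*100).round(2))
def st():
    s=env.get_state(); print('t',s['clock'],'jig',toJ(s['tcp_pos']).round(1),s['tcp_pos'].round(4),'F',s['wrist_force'].round(1),'gap',s['finger_gap'],'q',s['joint_pos'].round(2), 'tilt',np.rad2deg(np.arccos(-q2m(s['orientation'])[2,2])).round(1))
E
python3 - <<'E'
from h import *
for n in('top','side'):
    z=np.load(n+'0.npz'); im,W=z['im'],z['W']; H=W[...,2]
    m=(W[...,0]>.2)&(W[...,0]<.6)&(W[...,1]>-.4)&(W[...,1]<.05)&(H>.1)&(z['d']>0)&(H<.35)
    for b in range(-40,5,5):
        k=m&(W[...,1]>b/100)&(W[...,1]<b/100+.05)
        if k.sum()>5: print(n,b,'zmax',np.percentile(H[k],99).round(3),'x',W[k][:,0].min().round(2),W[k][:,0].max().round(2))
z=np.load('top0.npz'); im,W=z['im'].astype(int),z['W']
v,u=np.mgrid[:384,:512]
red=(im[...,0]-im[...,1]>40)&(u>165)&(u<245)&(v>165)&(v<195)
j=toJ(W[red]); i=np.argsort(j[:,1]); print('pencil',j[i[[0,len(i)//2,-1]]].round(0))
roi=(u>165)&(u<290)&(v>115)&(v<205)
jf=toJ(W); Hh=W[...,2]
for a,b in((20,40),(60,80),(100,130)):
    k=roi&(Hh>.048)&(Hh<.062)&(jf[...,1]>a)&(jf[...,1]<b); print('fence',a,np.percentile(jf[k][:,0],[3,50,97]).round(1))
    k=roi&(Hh>.029)&(Hh<.042)&(jf[...,1]>a)&(jf[...,1]<b); print('blank',np.percentile(jf[k][:,0],[1,50,99]).round(1))
for a in(-66,-135):
    k=roi&(Hh>.070)&(Hh<.085)&(abs(jf[...,1]-a)<25)&(jf[...,0]<40); print('stop',np.percentile(jf[k],[1,50,99],axis=0).round(1))
rows([(-110,-66,250,45),(-110,-66,100,45)])
E
```

```text
top -20 zmax 0.132 x 0.42 0.49
top -15 zmax 0.243 x 0.38 0.5
top -10 zmax 0.227 x 0.25 0.51
top -5 zmax 0.346 x 0.25 0.44
top 0 zmax 0.348 x 0.24 0.25
side -15 zmax 0.242 x 0.38 0.51
side -10 zmax 0.225 x 0.26 0.52
side -5 zmax 0.348 x 0.25 0.45
side 0 zmax 0.349 x 0.24 0.26
pencil [[-169. -130.]
 [ -70.   38.]
 [ -83.  106.]]
fence 20 [44.3 54.  63.7]
blank [-33.1   2.1  44.1]
fence 60 [44.7 53.7 63.4]
blank [-34.8   0.4  44.3]
fence 100 [44.2 53.2 63.5]
blank [-36.   -1.2  44.6]
stop [[-41.9 -79.5]
 [ -2.6 -64.9]
 [ 39.2 -50.3]]
stop [[ -41.9 -149.9]
 [  -2.3 -135.3]
 [  39.4 -120.7]]
(-110, -66, 250, 45) [-12.4  43.9  29.6] [ 46.88 -54.23  -1.85]
(-110, -66, 100, 45) [-12.4  43.9  29.6] [ 46.88 -54.21  13.15]
```

carry_out:
  steps:
    - [[0, 0, 0], [0, 0, -6], 255]
    - [[0, 0, 4], [3.9, -4.5, -10], 255]
    - [[0, 0, 9], [7.8, -9, -10], 255]
    - [[0, 0, 14], [11.7, -13.5, -10], 255]
    - [[0, 0, 19], [15.6, -18, -10], 255]
    - [[0, 0, 24], [19.5, -22.5, -10], 255]
    - [[0, 0, 28], [23.4, -27, -10], 255]
    - [[0, 0, 31.3], [27.3, -31.5, -10], 255]
  force: 60

```text
clock: 1.1
tcp_pos: [0.3382, -0.1653, 0.3311]
orientation: [0.0, 0.992, -0.123, 0.0]
wrist_force: [1.4, 0.2, -0.1]
finger_gap: 0.0002
grip_force: 0.0
```

```bash
python3 - <<'E'
from h import *
st(); rows([(-110,-66,330,0),(-110,-66,250,45),(-85,-66,65,45)])
E
```

```text
t 1.1 jig [-159.3 -360.6] [ 0.3382 -0.1653  0.3311] F [ 1.4  0.2 -0.1] gap 0.0001659873212567134 q [-0.67 -0.09 -0.17  1.49  0.    2.72] tilt 0.0
(-110, -66, 330, 0) [ 0.  -0.  -0.2] [  4.85 -29.47   0.11]
(-110, -66, 250, 45) [ 0.1 45.  -0.2] [  4.85 -29.47   8.11]
(-85, -66, 65, 45) [ 0.1 45.  -0.2] [  7.34 -29.48  26.61]
```

carry_out:
  steps:
    - [[0, 0, -10.6], [0.6, -3.7, 0], 255]
    - [[0, 0, -21.2], [1.2, -7.4, 0], 255]
    - [[0, 0, -31.8], [1.8, -11.1, 0], 255]
    - [[0, 0, -42.4], [2.4, -14.8, 0], 255]
    - [[0, 0, -53], [3, -18.5, 0], 255]
    - [[0, 0, -63.6], [3.6, -22.2, 0], 255]
    - [[0, 0, -74.2], [4.2, -25.8, 0], 255]
    - [[0, 0, -84.8], [4.8, -29.5, 0], 255]

```text
clock: 2.1
tcp_pos: [0.456, 0.1087, 0.3309]
orientation: [-0.0, 0.813, 0.582, -0.0]
wrist_force: [0.7, -0.4, -0.2]
finger_gap: -0.0002
grip_force: 0.0
```

carry_out:
  steps:
    - [[0, 0, -10.6], [0, 0, 0], 255]
    - [[0, 0, -21.2], [0, 0, 1], 255]
    - [[0, 0, -31.8], [0, 0, 2], 255]
    - [[0, 0, -42.4], [0, 0, 3], 255]
    - [[0, 0, -53], [0, 0, 4], 255]
    - [[0, 0, -63.6], [0, 0, 6], 255]
    - [[0, 0, -74.2], [0, 0, 7], 255]
    - [[0, 0, -84.8], [0, 0, 8], 255]

```text
clock: 3.1
tcp_pos: [0.4555, 0.1074, 0.2504]
orientation: [-0.001, 0.208, 0.978, -0.0]
wrist_force: [-0.8, 1.2, -0.1]
finger_gap: 0.0001
grip_force: 0.0
```

```bash
cat >> h.py <<'E'
def ori(tilt,yaw=YAW):  # half-turned tool: x along jig -x, y along jig +y; tilt leans fingers to jig +x
    return (R.from_euler('z',yaw+np.pi)*R.from_matrix(np.diag([1,-1,-1.]))*R.from_euler('y',-tilt,degrees=True)).as_matrix()
E
python3 - <<'E'
from h import *
st(); rows([(-110,-66,200,20),(-100,-66,120,50),(-85,-66,60,50)])
E
```

```text
t 3.1 jig [-111.5  -67.5] [0.4555 0.1074 0.2504] F [-0.8  1.2 -0.1] gap 7.026129992376097e-05 q [ 0.06  0.1  -0.17  1.3  -0.    0.48] tilt 0.1
(-110, -66, 200, 20) [ -1.8 -20.  -10. ] [-0.13  0.18  5.04]
(-100, -66, 120, 50) [ -4.4 -49.9  -9.4] [-1.12  0.36 13.04]
(-85, -66, 60, 50) [ -4.4 -49.9  -9.4] [-2.6   0.63 19.03]
```

carry_out:
  steps:
    - [[-0.9, -10, -3], [-0.5, 0.1, 3], 255]
    - [[-1.8, -20, -6], [-1, 0.2, 6], 255]
    - [[-2.7, -30, -9], [-1.4, 0.3, 9], 255]
    - [[-3.5, -40, -9.4], [-1.8, 0.4, 12], 255]
    - [[-4.4, -49.9, -9.4], [-2.1, 0.55, 15], 255]
    - [[-4.4, -49.9, -9.4], [-2.1, 0.55, 15.8], 255]
    - [[-4.4, -49.9, -9.4], [-3.5, 0.8, 17], 255]
    - [[-4.4, -49.9, -9.4], [-4.5, 1, 17.9], 255]

```text
clock: 4.1
tcp_pos: [0.5354, 0.126, 0.0974]
orientation: [0.395, 0.122, 0.908, -0.066]
wrist_force: [-1.0, 0.8, -0.7]
finger_gap: -0.0002
grip_force: 0.0
```

```bash
python3 - <<'E'
from h import *
st(); 
im,d,W=cloud('side'); cv2.imwrite('pics/side1.png',cv2.resize(im[150:330,110:350,::-1],None,fx=3,fy=3))
a=[(-28,-66,40,50),(-28,-66,62,50)]
# arc about pivot (55,73): TCP 12 mm under the paddle, at r
for th,r,t in((20,76,50),(40,78,50),(60,78,50),(80,78,50),(100,78,50),(115,78,50),(125,78,50)):
    k=np.deg2rad(th); n=np.array([np.sin(k),np.cos(k)]); p=np.array([55,73])+r*np.array([-np.cos(k),np.sin(k)])-14*n
    a.append((round(p[0]),-66,round(p[1]),t))
rows(a)
E
```

```text
t 4.1 jig [-38.4 -30.1] [0.5354 0.126  0.0974] F [-1.   0.8 -0.7] gap -0.00016353489764713163 q [ 0.32  0.09 -1.03 -0.27 -0.44  0.42] tilt 47.2
(-28, -66, 40, 50) [-2.4 -2.9 -0.2] [ 3.47 -3.37  4.7 ]
(-28, -66, 62, 50) [-2.4 -2.9 -0.2] [ 1.85 -3.42  3.2 ]
(-21, -66, 86, 50) [-2.4 -2.9 -0.2] [-0.38 -3.46  2.08]
(-14, -66, 112, 50) [-2.4 -2.9 -0.2] [-2.76 -3.5   0.83]
(4, -66, 134, 50) [-2.4 -2.9 -0.2] [-5.6  -3.49  0.65]
(28, -66, 147, 50) [-2.4 -2.9 -0.2] [-8.18 -3.45  1.52]
(55, -66, 152, 50) [-2.4 -2.9 -0.2] [-10.39  -3.37   3.16]
(75, -66, 150, 50) [-2.4 -2.9 -0.2] [-11.6   -3.3    4.76]
(88, -66, 145, 50) [-2.4 -2.9 -0.2] [-12.12  -3.24   6.05]
```

View pics/side1.png

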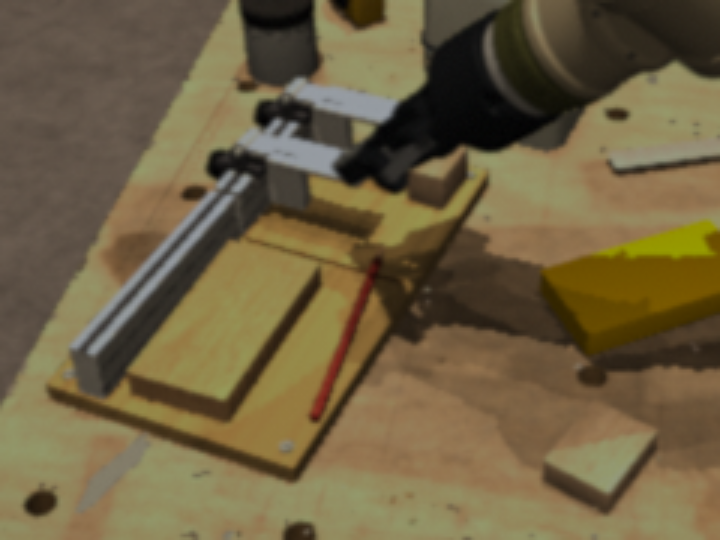

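The side view shows the fingers short of the tab, at about (345,170) in the crop: the forward lean ran joint 3 into its limit. I'll rise and lean in from the blank side (diagonally) instead, which keeps the wrist further out.

```bash
cat >> h.py <<'E'
def ori(tilt,a=0,yaw=YAW):  # half-turned tool; fingers lean by tilt toward jig (cos a,-sin a)
    ax=R.from_euler('z',yaw).apply([-np.sin(np.deg2rad(a)),-np.cos(np.deg2rad(a)),0])
    return (R.from_rotvec(ax*np.deg2rad(tilt))*R.from_euler('z',yaw+np.pi)*R.from_matrix(np.diag([1,-1,-1.]))).as_matrix()
def rows(targets):   # (jx,jy,z mm,tilt deg,a deg) -> turn, shift in the present tool frame
    s=env.get_state(); M=q2m(s['orientation']); p=s['tcp_pos']
    for x,y,z,t,a in targets:
        w=np.r_[toW(x,y),z/1000]
        print((x,y,z,t,a),R.from_matrix(M.T@ori(t,a)).as_rotvec(degrees=True).round(1),(M.T@(w-p)*100).round(2))
E
python3 - <<'E'
from h import *
print(ori(45,55)[:,2], J.T@ori(45,55)[:2,2])
rows([(-60,-20,140,45,0),(-50,-20,220,20,0),(-40,-20,220,0,0)])
E
```

```text
[ 0.25340441 -0.66014105 -0.70710678] [ 0.40557979 -0.57922797]
(-60, -20, 140, 45, 0) [-2.4  2.1 -0.3] [-1.66  0.87 -4.63]
(-50, -20, 220, 20, 0) [-2.3 27.1 -0.8] [-8.21  0.7  -9.34]
(-40, -20, 220, 0, 0) [-2.1 47.1 -1.2] [-8.89  0.74 -8.61]
```

carry_out:
  steps:
    - [[0, 2, 0], [-1.7, 0.5, -4.6], 255]
    - [[-1, 10, 0], [-4, 0.7, -7], 255]
    - [[-2, 20, 0], [-6.5, 0.7, -8.5], 255]
    - [[-2, 30, -1], [-8.2, 0.7, -9.3], 255]
    - [[-2, 40, -1], [-8.9, 0.7, -8.6], 255]
    - [[-2.1, 47.1, -1.2], [-8.9, 0.7, -8.6], 255]
    - [[-2.1, 47.1, -1.2], [-8.9, 0.7, -8.6], 255]
    - [[-2.1, 47.1, -1.2], [-8.9, 0.7, -8.6], 255]

```text
clock: 5.15
tcp_pos: [0.5349, 0.136, 0.2211]
orientation: [0.001, 0.122, 0.992, -0.0]
wrist_force: [0.1, 1.1, 1.2]
finger_gap: -0.0
grip_force: 0.0
```

```bash
python3 - <<'E'
from h import *
st(); rows([(-60,-10,160,25,55),(-60,-10,120,45,55),(-53,-20,90,45,55),(-28,-58,44,45,55)])
E
```

```text
t 5.15 jig [-41.4 -20.6] [0.5349 0.136  0.2211] F [0.1 1.1 1.2] gap -2.9032887403038882e-05 q [ 0.1   0.27 -0.04  1.26 -0.    0.35] tilt 0.2
(-60, -10, 160, 25, 55) [ 20.5 -14.2  -0.1] [1.88 1.06 6.11]
(-60, -10, 120, 45, 55) [ 36.8 -25.7  -0.1] [ 1.89  1.06 10.11]
(-53, -20, 90, 45, 55) [ 36.8 -25.7  -0.1] [ 1.2   0.07 13.11]
(-28, -58, 44, 45, 55) [ 36.8 -25.7  -0.1] [-1.29 -3.73 17.72]
```

carry_out:
  steps:
    - [[8, -5.6, 0], [1, 0.5, 3], 255]
    - [[16, -11.2, 0], [1.9, 1, 6], 255]
    - [[24, -16.8, 0], [1.9, 1, 8], 255]
    - [[32, -22, 0], [1.9, 1, 10], 255]
    - [[36.8, -25.7, 0], [1.9, 1, 10.1], 255]
    - [[36.8, -25.7, 0], [1.5, 0.5, 12], 255]
    - [[36.8, -25.7, 0], [1.2, 0.1, 13.1], 255]
    - [[36.8, -25.7, 0], [1.2, 0.1, 13.1], 255]

```text
clock: 6.15
tcp_pos: [0.5234, 0.1393, 0.0915]
orientation: [0.18, 0.114, 0.917, -0.337]
wrist_force: [0.1, -1.0, 0.7]
finger_gap: 0.0003
grip_force: 0.0
```

```bash
python3 - <<'E'
from h import *
st(); rows([(-40,-40,62,45,55),(-28,-58,42,45,55)])
E
```

```text
t 6.15 jig [-53.3 -20.2] [0.5234 0.1393 0.0915] F [ 0.1 -1.   0.7] gap 0.0003008073122526072 q [ 0.5   0.49 -0.29  0.93 -0.78  0.8 ] tilt 44.9
(-40, -40, 62, 45, 55) [ 0.1 -0.  -0.1] [0.26 0.29 3.77]
(-28, -58, 42, 45, 55) [ 0.1 -0.  -0.1] [0.23 0.17 6.71]
```

carry_out:
  steps:
    - [[0, 0, 0], [0.1, 0.1, 1.5], 255]
    - [[0, 0, 0], [0.2, 0.2, 2.8], 255]
    - [[0, 0, 0], [0.3, 0.3, 3.8], 255]
    - [[0, 0, 0], [0.3, 0.3, 4.8], 255]
    - [[0, 0, 0], [0.2, 0.2, 5.8], 255]
    - [[0, 0, 0], [0.2, 0.2, 6.7], 255]
    - [[0, 0, 0], [0.2, 0.2, 6.7], 255]
    - [[0, 0, 0], [0.2, 0.2, 6.7], 255]

```text
clock: 7.15
tcp_pos: [0.5404, 0.0973, 0.0416]
orientation: [0.18, 0.113, 0.917, -0.338]
wrist_force: [2.0, 1.0, 0.4]
finger_gap: 0.0002
grip_force: 0.5
```

```bash
python3 - <<'E'
from h import *
st()
im,d,W=cloud('side'); cv2.imwrite('pics/side2.png',cv2.resize(im[150:300,110:310,::-1],None,fx=4,fy=4))
a=[]
for th,r,o in((0,80,24),(20,79,24),(40,78,21),(60,78,18),(80,78,15),(95,78,14),(110,78,14),(125,76,14)):
    k=np.deg2rad(th); n=np.array([np.sin(k),np.cos(k)]); p=np.array([55,73])+r*np.array([-np.cos(k),np.sin(k)])-o*n
    a.append((round(p[0]),-60,round(p[1]),45,55))
rows(a)
E
```

```text
t 7.15 jig [-26.6 -56.9] [0.5404 0.0973 0.0416] F [2.  1.  0.4] gap 0.00016291200717572998 q [ 0.42  0.52 -0.39  0.71 -0.78  0.69] tilt 45.0
(-25, -60, 49, 45, 55) [ 0.  -0.  -0.1] [-0.41 -0.65 -0.27]
(-27, -60, 77, 45, 55) [ 0.  -0.  -0.1] [-1.37 -2.3  -2.33]
(-18, -60, 107, 45, 55) [ 0.  -0.  -0.1] [-3.4  -3.91 -4.09]
(0, -60, 132, 45, 55) [ 0.  -0.  -0.1] [-6.04 -5.11 -5.13]
(27, -60, 147, 45, 55) [ 0.  -0.  -0.1] [-9.09 -5.6  -5.1 ]
(48, -60, 152, 45, 55) [ 0.  -0.  -0.1] [-11.19  -5.6   -4.6 ]
(69, -60, 151, 45, 55) [ 0.  -0.  -0.1] [-13.05  -5.25  -3.68]
(87, -60, 143, 45, 55) [ 0.  -0.  -0.1] [-14.35  -4.54  -2.39]
```

View pics/side2.png

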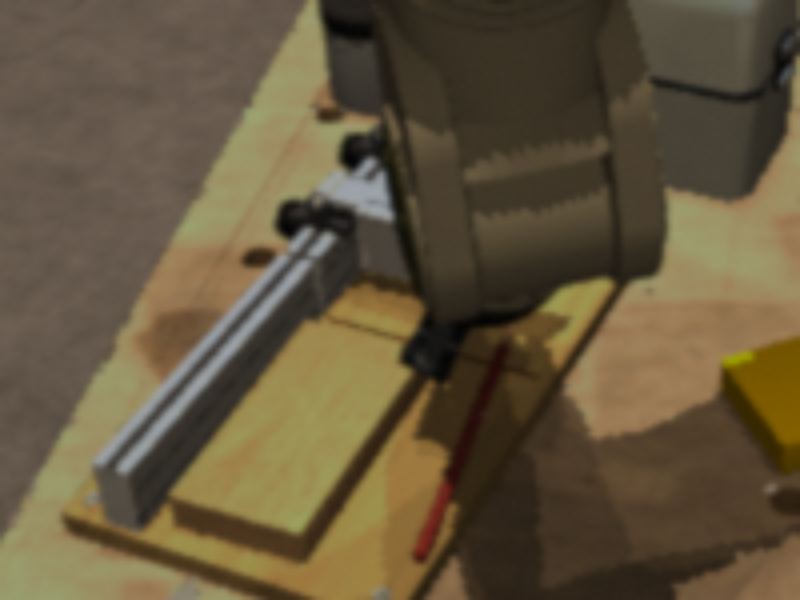

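carry_out:
  steps:
    - [[0, 0, 0], [-0.3, -0.5, -0.3], 255]
    - [[0, 0, 0], [-0.8, -1.3, -1.2], 255]
    - [[0, 0, 0], [-1.4, -2.2, -2.3], 255]
    - [[0, 0, 0], [-2.4, -3.1, -3.2], 255]
    - [[0, 0, 0], [-3.4, -3.9, -4.1], 255]
    - [[0, 0, 0], [-4.7, -4.5, -4.7], 255]
    - [[0, 0, 0], [-6, -5.1, -5.1], 255]
    - [[0, 0, 0], [-6, -5.1, -5.1], 255]

```text
clock: 8.2
tcp_pos: [0.5665, 0.0875, 0.1325]
orientation: [0.181, 0.114, 0.917, -0.337]
wrist_force: [-0.0, -0.4, -0.6]
finger_gap: 0.0003
grip_force: 0.1
```

```bash
python3 - <<'E'
from h import *
st()
im,d,W=cloud('side'); cv2.imwrite('pics/side3.png',cv2.resize(im[100:300,110:350,::-1],None,fx=3,fy=3))
im,d,W=cloud('top'); cv2.imwrite('pics/top3.png',cv2.resize(im[90:220,150:320,::-1],None,fx=3,fy=3))
E
```

```text
t 8.2 jig [  1.1 -60. ] [0.5665 0.0875 0.1325] F [-0.  -0.4 -0.6] gap 0.0002792524342192707 q [ 0.39  0.43 -0.27  0.89 -0.78  0.64] tilt 44.9
```

View pics/side3.png

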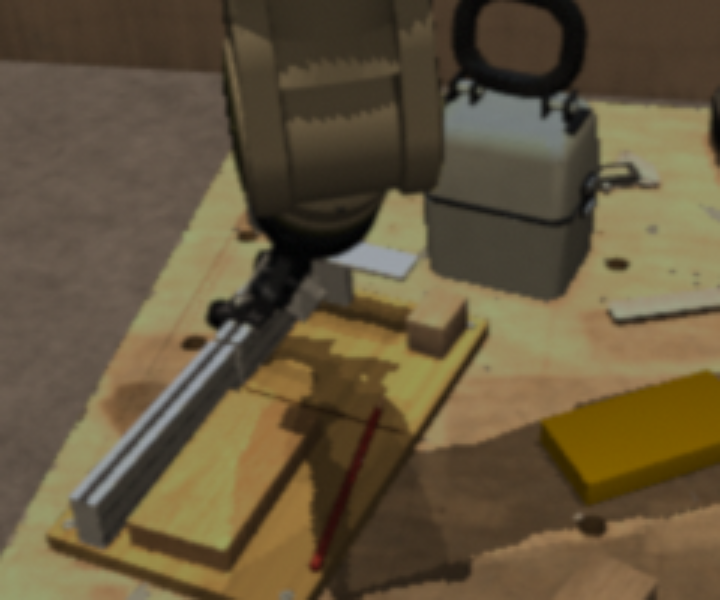

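The side view shows the near stop raised (its leg is tilted at (310,295)) and the far stop level at (375,260). I continue over the top.

carry_out:
  steps:
    - [[0, 0, 0], [-1, -0.2, 0], 255]
    - [[0, 0, 0], [-2, -0.4, 0], 255]
    - [[0, 0, 0], [-3, -0.5, 0], 255]
    - [[0, 0, 0], [-4.1, -0.5, 0.3], 255]
    - [[0, 0, 0], [-5.2, -0.5, 0.5], 255]
    - [[0, 0, 0], [-6.1, -0.3, 1], 255]
    - [[0, 0, 0], [-7, -0.1, 1.5], 255]
    - [[0, 0, 0], [-7.8, 0.2, 2.1], 255]

```text
clock: 9.3
tcp_pos: [0.6427, 0.0683, 0.1467]
orientation: [0.18, 0.113, 0.917, -0.337]
wrist_force: [0.1, -0.1, 0.4]
finger_gap: 0.0001
grip_force: 0.0
```

```bash
python3 - <<'E'
from h import *
st()
im,d,W=cloud('side'); cv2.imwrite('pics/side4.png',cv2.resize(im[100:300,110:350,::-1],None,fx=3,fy=3))
rows([(60,-60,180,45,55),(-20,0,220,0,0),(-20,30,220,0,0),(0,200,200,0,0)])
E
```

```text
t 9.3 jig [ 79.6 -60.2] [0.6427 0.0683 0.1467] F [ 0.1 -0.1  0.4] gap 5.8515824650318136e-05 q [ 0.31  0.5  -0.12  0.9  -0.78  0.53] tilt 44.9
(60, -60, 180, 45, 55) [ 0.  -0.  -0.1] [ 0.49 -2.21 -3.23]
(-20, 0, 220, 0, 0) [-36.8  25.8  -0.1] [  5.28  -0.81 -12.78]
(-20, 30, 220, 0, 0) [-36.8  25.8  -0.1] [  4.87   1.6  -14.51]
(0, 200, 200, 0, 0) [-36.8  25.8  -0.1] [  1.58  16.71 -22.13]
```

View pics/side4.png

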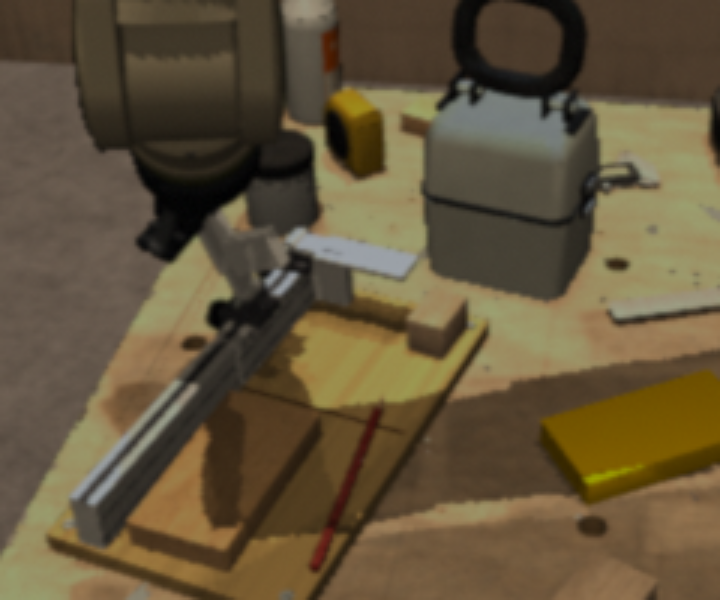

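carry_out:
  steps:
    - [[0, 0, 0], [-0.7, 0.35, 0.6], 255]
    - [[0, 0, 0], [-1.3, 0.7, 1.3], 255]
    - [[0, 0, 0], [-1.9, 1.1, 2], 255]
    - [[0, 0, 0], [-1.9, 1.1, 2], 255]
    - [[0, 0, 0], [-0.5, -1, -1], 255]
    - [[0, 0, 0], [0.5, -2.2, -3.2], 255]
    - [[-8, 5, 0], [2, -1.8, -7], 255]
    - [[-16, 11, 0], [4, -1.2, -10], 255]

```text
clock: 10.35
tcp_pos: [0.5755, 0.1308, 0.2099]
orientation: [0.105, 0.118, 0.969, -0.192]
wrist_force: [1.0, 0.3, -0.2]
finger_gap: -0.0001
grip_force: 0.0
```

```bash
python3 - <<'E'
from h import *
st()
im,d,W=cloud('side'); cv2.imwrite('pics/side5.png',cv2.resize(im[100:300,110:350,::-1],None,fx=3,fy=3))
rows([(-40,60,210,0,0),(-60,60,100,0,0)])
E
```

```text
t 10.35 jig [ -0.7 -15.8] [0.5755 0.1308 0.2099] F [ 1.   0.3 -0.2] gap -7.25592380632319e-05 q [ 0.3   0.34 -0.04  1.16 -0.44  0.54] tilt 25.2
(-40, 60, 210, 0, 0) [-20.1  14.7  -0. ] [ 3.56  7.01 -3.18]
(-60, 60, 100, 0, 0) [-20.1  14.7  -0. ] [ 8.24 10.66  6.29]
```

View pics/side5.png

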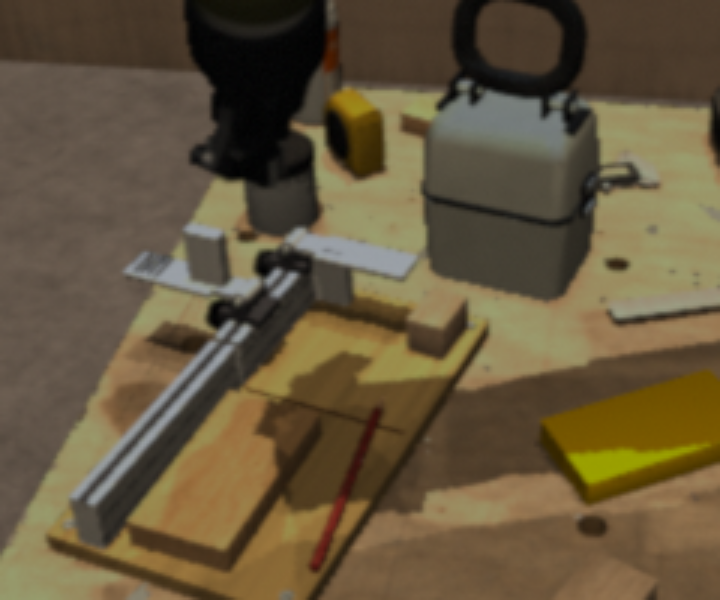

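The near stop now lies back, leg up at (205,255) and ribs up at (150,262); the far stop is still down. Next, the fingers go vertical in front of the blank.

carry_out:
  steps:
    - [[-10, 7, 0], [1.8, 3.5, -1.6], 255]
    - [[-20.1, 14.7, 0], [3.6, 7, -3.2], 255]
    - [[-20.1, 14.7, 0], [5, 8.2, 0], 255]
    - [[-20.1, 14.7, 0], [6.5, 9.4, 3], 255]
    - [[-20.1, 14.7, 0], [7.5, 10.5, 5], 255]
    - [[-20.1, 14.7, 0], [7.5, 10.8, 6.2], 255]
    - [[-20.1, 14.7, 0], [7.5, 10.8, 6.2], 255]
    - [[-20.1, 14.7, 0], [7.5, 10.8, 6.2], 255]

```text
clock: 11.4
tcp_pos: [0.5453, 0.2152, 0.0969]
orientation: [0.001, 0.123, 0.992, -0.006]
wrist_force: [0.8, -0.7, 1.0]
finger_gap: 0.0002
grip_force: 0.0
```

```bash
python3 - <<'E'
from h import *
st(); rows([(-53,63,60,0,0),(-53,63,24,0,0),(-36,63,24,0,0)])
E
```

```text
t 11.4 jig [-50.4  58.7] [0.5453 0.2152 0.0969] F [ 0.8 -0.7  1. ] gap 0.00017855478927709438 q [ 0.25  0.41 -0.15  1.01 -0.01  0.49] tilt 0.7
(-53, 63, 60, 0, 0) [-0.7  0.2 -0.1] [0.28 0.47 3.69]
(-53, 63, 24, 0, 0) [-0.7  0.2 -0.1] [0.29 0.51 7.29]
(-36, 63, 24, 0, 0) [-0.7  0.2 -0.1] [-1.41  0.51  7.29]
```

carry_out:
  steps:
    - [[-0.7, 0.2, 0], [0.3, 0.5, 3], 255]
    - [[-0.7, 0.2, 0], [0.3, 0.5, 5.5], 255]
    - [[-0.7, 0.2, 0], [0.3, 0.5, 7.3], 255]
    - [[-0.7, 0.2, 0], [0.3, 0.5, 7.3], 255]
    - [[-0.7, 0.2, 0], [0, 0.5, 7.3], 255]
    - [[-0.7, 0.2, 0], [-0.4, 0.5, 7.3], 255]
    - [[-0.7, 0.2, 0], [-0.8, 0.5, 7.3], 255]
    - [[-0.7, 0.2, 0], [-1.1, 0.5, 7.3], 255]

```text
clock: 12.4
tcp_pos: [0.5562, 0.2165, 0.0232]
orientation: [-0.001, 0.123, 0.992, 0.0]
wrist_force: [-1.5, 0.8, 1.2]
finger_gap: -0.0001
grip_force: 0.8
```

carry_out:
  steps:
    - [[0, 0, 0], [-0.1, 0, 0], 255]
    - [[0, 0, 0], [-0.2, 0, 0], 255]
    - [[0, 0, 0], [-0.3, 0, 0], 255]
    - [[0, 0, 0], [-0.35, 0, 0], 255]
    - [[0, 0, 0], [-0.4, 0, 0], 255]
    - [[0, 0, 0], [-0.4, 0, 0], 255]
    - [[0, 0, 0], [-0.4, 0, 0], 255]
    - [[0, 0, 0], [-0.4, 0, 0], 255]

```text
clock: 13.4
tcp_pos: [0.56, 0.2154, 0.0228]
orientation: [-0.001, 0.123, 0.992, 0.0]
wrist_force: [-0.6, -0.3, 0.9]
finger_gap: 0.0
grip_force: 0.4
```

```bash
cat >> h.py <<'E'
def blank(tag):
    im,d,W=cloud('top'); v,u=np.mgrid[:384,:512]; j=toJ(W); H=W[...,2]
    m=(j[...,0]>-48)&(j[...,0]<46)&(j[...,1]>-150)&(j[...,1]<150)&(H>.028)&(H<.043)
    n,l,s,c=cv2.connectedComponentsWithStats(m.astype(np.uint8)); i=1+np.argmax(s[1:,4]); p=j[l==i]
    print('blank n',len(p),cv2.minAreaRect(p.astype(np.float32)),'x',np.percentile(p[:,0],[1,99]).round(1),'y',np.percentile(p[:,1],[1,99]).round(1))
    cv2.imwrite(f'pics/top_{tag}.png',cv2.resize(im[100:220,150:310,::-1],None,fx=5,fy=5,interpolation=cv2.INTER_CUBIC))
E
python3 - <<'E'
from h import *
st(); blank('p1')
E
```

```text
t 13.4 jig [-36.2  62.5] [0.56   0.2154 0.0228] F [-0.6 -0.3  0.9] gap 1.3083475255155613e-05 q [ 0.23  0.5  -0.21  0.86  0.    0.48] tilt 0.1
blank n 524 ((9.500640869140625, 29.281192779541016), (99.75616455078125, 71.72773742675781), 89.17398071289062) x [-24.2  44.8] y [-8.6 73.5]
```

carry_out:
  steps:
    - [[0, 0, 0], [-0.05, 0, 0], 255]
    - [[0, 0, 0], [-0.1, 0, 0], 255]
    - [[0, 0, 0], [-0.15, 0, 0], 255]
    - [[0, 0, 0], [-0.15, 0, 0], 255]
    - [[0, 0, 0], [-0.15, 0, 0], 255]
    - [[0, 0, 0], [-0.2, 0, 0], 255]
    - [[0, 0, 0], [-0.2, 0, 0], 255]
    - [[0, 0, 0], [-0.2, 0, 0], 255]

```text
clock: 14.45
tcp_pos: [0.5621, 0.2149, 0.0228]
orientation: [-0.001, 0.123, 0.992, 0.0]
wrist_force: [-1.9, 1.2, -0.1]
finger_gap: -0.0001
grip_force: 0.9
```

carry_out:
  steps:
    - [[0, 0, 0], [-0.05, 0, 0], 255]
    - [[0, 0, 0], [-0.1, 0, 0], 255]
    - [[0, 0, 0], [-0.15, 0, 0], 255]
    - [[0, 0, 0], [-0.15, 0, 0], 255]
    - [[0, 0, 0], [-0.15, 0, 0], 255]
    - [[0, 0, 0], [-0.15, 0, 0], 255]
    - [[0, 0, 0], [-0.15, 0, 0], 255]
    - [[0, 0, 0], [-0.15, 0, 0], 255]

```text
clock: 15.45
tcp_pos: [0.5624, 0.2149, 0.0228]
orientation: [-0.002, 0.122, 0.992, 0.0]
wrist_force: [-4.9, 2.7, 2.3]
finger_gap: 0.0001
grip_force: 2.7
```

carry_out:
  steps:
    - [[0, 0, 0], [0.8, 0, 0], 255]
    - [[0, 0, 0], [1.2, 0, -2], 255]
    - [[0, 0, 0], [0.5, 0, -6], 255]
    - [[0, 0, 0], [-1.5, 4, -6], 255]
    - [[0, 0, 0], [-3.5, 7, -6], 255]
    - [[0, 0, 0], [-4.6, 9.6, -6], 255]
    - [[0, 0, 0], [-4.6, 9.6, -4], 255]
    - [[0, 0, 0], [-4.6, 9.6, -2], 255]

```text
clock: 16.45
tcp_pos: [0.6323, 0.2965, 0.0424]
orientation: [0.0, 0.123, 0.992, -0.0]
wrist_force: [0.1, -0.4, -0.5]
finger_gap: -0.0002
grip_force: 0.0
```

```bash
python3 - <<'E'
from h import *
st(); blank('p2')
E
```

```text
t 16.45 jig [ 14.3 158.7] [0.6323 0.2965 0.0424] F [ 0.1 -0.4 -0.5] gap -0.00015881615262502164 q [ 0.32  0.65  0.11  1.03 -0.    0.57] tilt 0.0
blank n 1143 ((9.564041137695312, 66.62196350097656), (71.7438735961914, 152.97572326660156), 0.17814065515995026) x [-25.6  44.7] y [ -5.2 128.3]
```

View pics/top_p2.png

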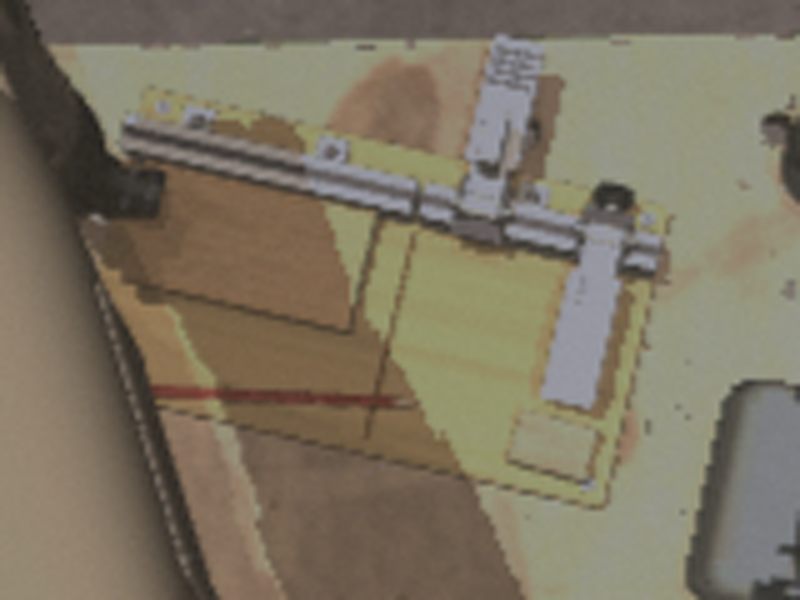

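The top view shows the blank flat on the fence, the near stop back with ribs up (515,60), the far stop down (585,330), and the pencil and block untouched. Next I push the blank along the fence.

carry_out:
  steps:
    - [[0, 0, 0], [0, 0, 1.8], 255]
    - [[0, 0, 0], [0, -0.4, 1.8], 255]
    - [[0, 0, 0], [0, -0.9, 1.8], 255]
    - [[0, 0, 0], [0, -1.4, 1.8], 255]
    - [[0, 0, 0], [0, -2, 1.8], 255]
    - [[0, 0, 0], [0, -2.8, 1.8], 255]
    - [[0, 0, 0], [-0.05, -3.6, 1.8], 255]
    - [[0, 0, 0], [-0.1, -4.4, 1.8], 255]

```text
clock: 17.5
tcp_pos: [0.6216, 0.2543, 0.0255]
orientation: [-0.001, 0.122, 0.992, 0.001]
wrist_force: [-1.6, 7.1, 4.4]
finger_gap: 0.0002
grip_force: 3.5
```

carry_out:
  steps:
    - [[0, 0, 0], [-0.05, -0.8, 0], 255]
    - [[0, 0, 0], [-0.05, -1.6, 0], 255]
    - [[0, 0, 0], [-0.1, -2.4, 0], 255]
    - [[0, 0, 0], [-0.1, -3.2, 0], 255]
    - [[0, 0, 0], [-0.15, -4, 0], 255]
    - [[0, 0, 0], [-0.15, -4.8, 0], 255]
    - [[0, 0, 0], [-0.2, -5.5, 0], 255]
    - [[0, 0, 0], [-0.2, -6, 0], 255]

```text
clock: 18.5
tcp_pos: [0.6074, 0.1976, 0.0254]
orientation: [-0.002, 0.122, 0.993, 0.003]
wrist_force: [-3.9, 11.1, 6.9]
finger_gap: 0.0003
grip_force: 5.9
```

```bash
python3 - <<'E'
from h import *
st(); blank('p3')
E
```

```text
t 18.5 jig [14.1 56.7] [0.6074 0.1976 0.0254] F [-3.9 11.1  6.9] gap 0.0003059009346090064 q [ 0.19  0.56 -0.1   0.92  0.01  0.43] tilt 0.4
blank n 895 ((9.352287292480469, -38.700042724609375), (146.3260498046875, 71.08548736572266), 89.9358139038086) x [-25.7  44.5] y [-90.7  25.9]
```

carry_out:
  steps:
    - [[0, 0, 0], [0.1, -0.5, 0], 255]
    - [[0, 0, 0], [0.15, -1, 0], 255]
    - [[0, 0, 0], [0.2, -1.5, 0], 255]
    - [[0, 0, 0], [0.2, -1.9, 0], 255]
    - [[0, 0, 0], [0.2, -2.3, 0], 255]
    - [[0, 0, 0], [0.2, -2.6, 0], 255]
    - [[0, 0, 0], [0.2, -2.8, 0], 255]
    - [[0, 0, 0], [0.2, -2.9, 0], 255]

```text
clock: 19.55
tcp_pos: [0.5999, 0.1682, 0.0255]
orientation: [-0.001, 0.122, 0.992, 0.001]
wrist_force: [-0.5, 7.1, 4.9]
finger_gap: 0.0
grip_force: 3.5
```

```bash
python3 - <<'E'
from h import *
st(); blank('p4')
E
```

```text
t 19.55 jig [13.9 26.4] [0.5999 0.1682 0.0255] F [-0.5  7.1  4.9] gap 1.996408893027831e-05 q [ 0.14  0.53 -0.14  0.89  0.    0.39] tilt 0.2
blank n 835 ((9.331550598144531, -60.51072692871094), (71.17621612548828, 119.03679656982422), 0.1079002395272255) x [-25.4  44.3] y [-119.    -7.9]
```

carry_out:
  steps:
    - [[0, 0, 0], [0, -0.05, 0], 255]
    - [[0, 0, 0], [0, -0.1, 0], 255]
    - [[0, 0, 0], [0, -0.15, 0], 255]
    - [[0, 0, 0], [0, -0.2, 0], 255]
    - [[0, 0, 0], [0, -0.25, 0], 255]
    - [[0, 0, 0], [0, -0.3, 0], 255]
    - [[0, 0, 0], [0, -0.35, 0], 255]
    - [[0, 0, 0], [0, -0.4, 0], 255]

```text
clock: 20.6
tcp_pos: [0.5989, 0.1645, 0.0255]
orientation: [-0.001, 0.122, 0.993, 0.001]
wrist_force: [-1.2, 5.9, 6.0]
finger_gap: -0.0
grip_force: 3.6
```

carry_out:
  steps:
    - [[0, 0, 0], [0, -0.05, 0], 255]
    - [[0, 0, 0], [0, -0.1, 0], 255]
    - [[0, 0, 0], [0, -0.15, 0], 255]
    - [[0, 0, 0], [0, -0.2, 0], 255]
    - [[0, 0, 0], [0, -0.2, 0], 255]
    - [[0, 0, 0], [0, -0.2, 0], 255]
    - [[0, 0, 0], [0, -0.2, 0], 255]
    - [[0, 0, 0], [0, -0.2, 0], 255]

```text
clock: 21.6
tcp_pos: [0.5984, 0.1625, 0.0254]
orientation: [-0.001, 0.122, 0.993, 0.001]
wrist_force: [-0.7, 6.0, 4.4]
finger_gap: -0.0
grip_force: 3.5
```

```bash
python3 - <<'E'
from h import *
st()
E
```

```text
t 21.6 jig [13.9 20.4] [0.5984 0.1625 0.0254] F [-0.7  6.   4.4] gap -1.7356359377539603e-05 q [ 0.13  0.53 -0.15  0.89  0.    0.38] tilt 0.2
```

carry_out:
  steps:
    - [[0, 0, 0], [0, -0.05, 0], 255]
    - [[0, 0, 0], [0, -0.1, 0], 255]
    - [[0, 0, 0], [0, -0.15, 0], 255]
    - [[0, 0, 0], [0, -0.2, 0], 255]
    - [[0, 0, 0], [0, -0.2, 0], 255]
    - [[0, 0, 0], [0, -0.2, 0], 255]
    - [[0, 0, 0], [0, -0.2, 0], 255]
    - [[0, 0, 0], [0, -0.2, 0], 255]

```text
clock: 22.6
tcp_pos: [0.5979, 0.1605, 0.0255]
orientation: [-0.001, 0.122, 0.993, 0.001]
wrist_force: [-0.2, 5.0, 4.9]
finger_gap: -0.0003
grip_force: 3.5
```

```bash
python3 - <<'E'
from h import *
st(); blank('p5')
im,d,W=cloud('side'); cv2.imwrite('pics/side6.png',cv2.resize(im[170:280,160:310,::-1],None,fx=5,fy=5,interpolation=cv2.INTER_CUBIC))
E
```

```text
t 22.6 jig [13.9 18.4] [0.5979 0.1605 0.0255] F [-0.2  5.   4.9] gap -0.00029671147770006534 q [ 0.13  0.53 -0.15  0.89  0.    0.38] tilt 0.2
blank n 749 ((9.506706237792969, -65.88191986083984), (112.4269790649414, 71.1175537109375), 89.93415832519531) x [-25.5  44.2] y [-119.2  -16.7]
```

View pics/side6.png

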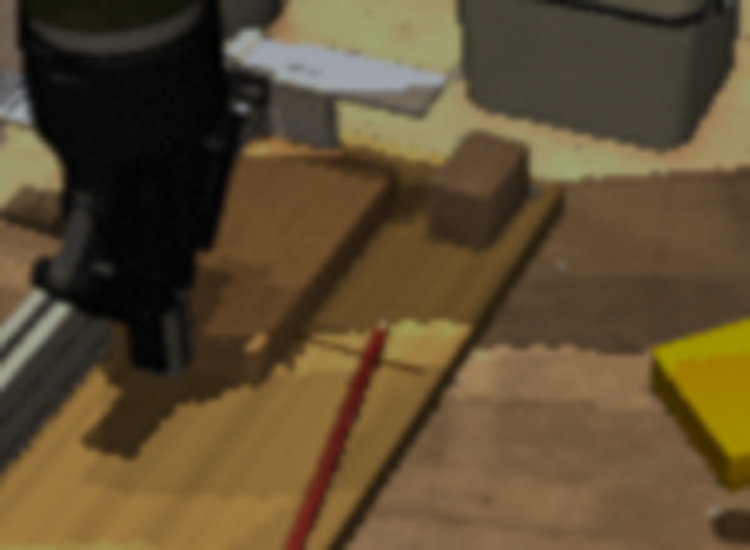

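The side view shows the blank's end right by the far leg (300,120), with the finger behind it at (160,340). I measure the remaining gap.

```bash
cat > gap.py <<'E'
from h import *
im,d,W=cloud('side'); j=toJ(W); H=W[...,2]; ok=d>0
k=ok&(H>.031)&(H<.039)&(j[...,0]>-22)&(j[...,0]<42)&(j[...,1]<20)&(j[...,1]>-145)
for a,b in((-22,-10),(-10,5)):
    q=k&(j[...,0]>a)&(j[...,0]<b); print('blank top',a,q.sum(),np.percentile(j[q][:,1],[0,2,98,100]).round(1))
q=ok&(H>.042)&(H<.064)&(j[...,0]>12)&(j[...,0]<36)&(j[...,1]<-100)&(j[...,1]>-145)
print('leg face y',q.sum(),np.percentile(j[q][:,1],[5,50,95]).round(1)); st()
E
python3 gap.py
```

```text
blank top -22 244 [-128.4 -124.3    7.2    8.8]
blank top -10 298 [-127.5 -123.8   11.7   18.9]
leg face y 80 [-135.  -129.4 -126.8]
t 22.75 jig [13.9 18.4] [0.5979 0.1605 0.0254] F [-0.   5.7  4.4] gap -0.000606268462358237 q [ 0.13  0.53 -0.15  0.89  0.    0.38] tilt 0.2
```

carry_out:
  steps:
    - [[0, 0, 0], [0, -0.05, 0], 255]
    - [[0, 0, 0], [0, -0.1, 0], 255]
    - [[0, 0, 0], [0, -0.15, 0], 255]
    - [[0, 0, 0], [0, -0.2, 0], 255]
    - [[0, 0, 0], [0, -0.2, 0], 255]
    - [[0, 0, 0], [0, -0.2, 0], 255]
    - [[0, 0, 0], [0, -0.2, 0], 255]
    - [[0, 0, 0], [0, -0.2, 0], 255]

```text
clock: 23.75
tcp_pos: [0.5977, 0.1596, 0.0255]
orientation: [-0.001, 0.122, 0.993, 0.002]
wrist_force: [-0.6, 8.8, 4.4]
finger_gap: -0.0003
grip_force: 4.8
```

carry_out:
  steps:
    - [[0, 0, 0], [0, -0.05, 0], 255]
    - [[0, 0, 0], [0, -0.1, 0], 255]
    - [[0, 0, 0], [0, -0.1, 0], 255]
    - [[0, 0, 0], [0, -0.1, 0], 255]
    - [[0, 0, 0], [0, -0.1, 0], 255]
    - [[0, 0, 0], [0, -0.1, 0], 255]
    - [[0, 0, 0], [0, -0.1, 0], 255]
    - [[0, 0, 0], [0, -0.1, 0], 255]

```text
clock: 24.75
tcp_pos: [0.5976, 0.1594, 0.0256]
orientation: [-0.0, 0.122, 0.993, 0.003]
wrist_force: [0.8, 11.4, 4.2]
finger_gap: -0.0004
grip_force: 5.8
```

The force climbs while the blank stands still: it is butted. I release and check.

carry_out:
  steps:
    - [[0, 0, 0], [0, 0.3, 0], 255]
    - [[0, 0, 0], [0, 1, 0], 255]
    - [[0, 0, 0], [0, 2, 0], 255]
    - [[0, 0, 0], [0, 4, -2], 255]
    - [[0, 0, 0], [0, 7, -6], 255]
    - [[0, 0, 0], [1, 11, -10], 255]
    - [[0, 0, 0], [2, 15, -14], 255]
    - [[0, 0, 0], [2, 18, -16], 255]

```text
clock: 25.75
tcp_pos: [0.6223, 0.3382, 0.1876]
orientation: [0.001, 0.122, 0.993, 0.001]
wrist_force: [0.3, -0.3, 0.2]
finger_gap: -0.0001
grip_force: 0.0
```

```bash
python3 gap.py; python3 - <<'E'
from h import *
blank('p6')
im,d,W=cloud('top'); j=toJ(W); H=W[...,2]
k=(H>.028)&(H<.043)&(j[...,1]>-150)&(j[...,1]<30)&(j[...,0]>-45)&(j[...,0]<46)
for a in range(-115,5,20):
    q=k&(j[...,1]>a)&(j[...,1]<a+15)
    if q.sum()>20: print(a,np.percentile(j[q][:,0],[2,50,98]).round(1))
E
```

```text
blank top -22 247 [-128.1 -125.1    6.9    8.7]
blank top -10 290 [-128.9 -125.8    6.6    8. ]
leg face y 86 [-135.2 -129.4 -127.5]
t 25.8 jig [ -5.2 200.4] [0.6234 0.3417 0.1893] F [0.4 1.2 2.2] gap 5.188443600325008e-05 q [0.39 0.6  0.38 1.35 0.   0.63] tilt 0.4
blank n 1085 ((9.445213317871094, -56.74016571044922), (71.0901870727539, 130.7199249267578), 0.0010967135895043612) x [-25.7  44.4] y [-118.9    4.9]
-115 [-25.3   9.   43.3]
-95 [-25.3   8.8  43.4]
-75 [-25.    6.6  38.9]
-55 [-25.1   7.8  42.7]
-35 [-25.4   9.1  44. ]
-15 [-24.4   9.3  43.1]
```

View pics/top_p6.png

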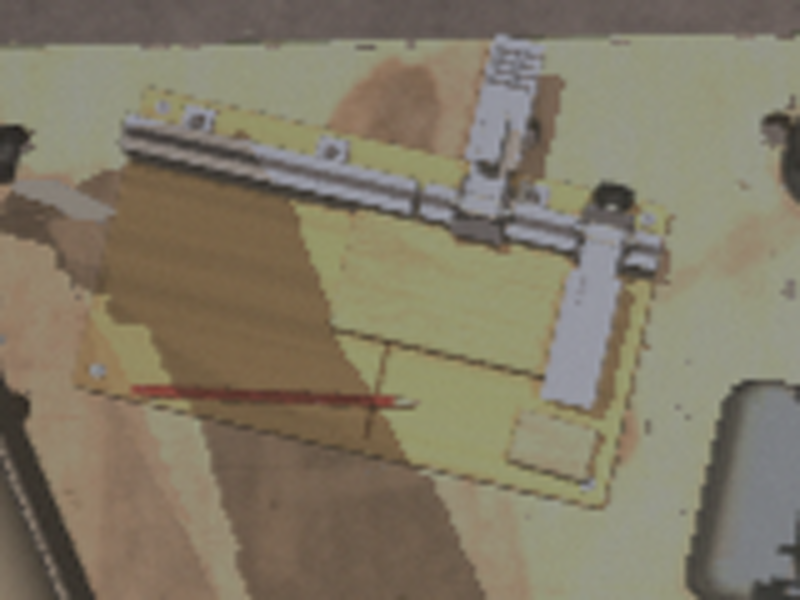

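The top view shows the blank flush with the fence: its front edge is constant at x = -25 mm. Its end is on the far stop at (560,330), the near stop is back with ribs up, and the loose things are unmoved.

```bash
python3 -c "
from workcell import env
print(env.hand_in())"
```

```text
the job is handed in; nothing more can be done
None
```

The job is handed in, with no verdict returned: the near stop is flipped back ribbed face up, the blank lies flat on the fence butted against the far stop, which is still down, and the loose things around the jig look unmoved.

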